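Push a row of tape measures home in a banding jig

TASK

Stand the lone tape measure upright at the tail of the row of three, in line with them, and let go of it before the row is moved. Then push all four along the bench into the lane of the aluminium jig as one straight block, until the row is pressed firmly but gently home against the sprung pad of the stop, and leave them standing straight, face to face without gaps, with the first one still resting against the pad. Do not lift the three of the row, do not overload the jig or its pad, and leave the tape roll and the glue stick alone.

Things in the scene. Friction and masses are not known exactly. Their poses are not given: they have to be found in the camera images.
- jig: Aluminium lane bolted to the bench. Origin on the bench, middle of the lane's mouth; x points level into the lane, y across, z up. Side walls 8 mm thick, 26 mm high, inner faces 77 mm apart, x = 0 to 225 mm; before x = 0 they flare as a lead-in, 100 mm wide at x = -38 mm. No floor: things slide on the bench. More than 15 N on any part of the jig is too much.
- stop_zone (a point): Fixed point in the lane, 100 mm past the mouth, 28 mm up. The stop, a black carriage with a red thumb-screw (64 mm high), carries an upright rubber-faced steel pad, 60 mm wide, 6 to 50 mm above the bench. Where it is clamped differs each time and is not measured: the pad's free face lies anywhere from 25 mm before to 25 mm past this point. The row's tail stays outside the lane.
- jig_end (a point): Middle of the cross bar at the lane's far end, 219 mm past the mouth, 34 mm up. The pad yields towards it on springs, 1.8 N/mm, 18 mm at most. The row is home when pressed on the pad with over 4 N for a moment. Sliding all four takes 2 to 6 N besides, so the rise of the push counts. On release the pad may press the row back a few mm: fine.
- m1 (a point): Yellow tape measure standing upright on its 34 x 66 mm foot, 62 mm high, about 0.15 kg (varies). The point is its centre, 31 mm above the bench when it stands; its x axis runs through the thickness (34 mm between the two large flat sides), y along the 66 mm width, z up. First of the row, between the lead-in wings of the mouth.
- m2 (a point): Yellow tape measure standing upright on its 34 x 66 mm foot, 62 mm high, about 0.15 kg (varies). The point is its centre, 31 mm above the bench when it stands; its x axis runs through the thickness (34 mm between the two large flat sides), y along the 66 mm width, z up. Second of the row; the row stands outside the mouth with gaps of about 5 to 20 mm, each piece a little crooked and off line.
- m3 (a point): Yellow tape measure standing upright on its 34 x 66 mm foot, 62 mm high, about 0.15 kg (varies). The point is its centre, 31 mm above the bench when it stands; its x axis runs through the thickness (34 mm between the two large flat sides), y along the 66 mm width, z up. Third and so far last of the row.
- m4 (a point): Yellow tape measure standing upright on its 34 x 66 mm foot, 62 mm high, about 0.15 kg (varies). The point is its centre, 31 mm above the bench when it stands; its x axis runs through the thickness (34 mm between the two large flat sides), y along the 66 mm width, z up. The lone one, standing apart from the row.
- measure1: The first tape measure, see point m1 (origin under it on the bench).
- measure2: The second, see point m2.
- measure3: The third, see point m3.
- measure4: The lone one, see point m4.
- tape_roll: Loose brown tape roll lying flat, 96 mm across, 48 mm high, origin under its centre: a bystander.
- glue: Loose yellow glue stick standing upright, 29 mm across, 94 mm high, origin under its centre: a bystander.

How it is judged:
By the outcome, as a careful person would: the job done as asked, in the order asked, and still so for the second after the job is handed in, with the robot touching nothing.
It also fails if it takes over 72 s, if anything falls off the work surface, if the arm or the gripper's body presses on something with over 40 N, if the wrist force passes 120 N, or if a joint passes its speed limit or range.

ROBOT

A 7-joint arm with a two-finger parallel gripper is mounted at the origin on a cart in front of the work surface, level with it; the furniture and walls round the work are solid. World frame = base frame: x ahead of the robot, y to its left, z up, the work surface at z = 0. Lengths are in m, angles in degrees, forces in N, time in s.
With the tool pointing down it reaches from about 0.4 to 0.9 m from the base axis. Payload 5.5 kg.
Tool frame: the origin (TCP) lies midway between the tips of the shut fingers; the grasp point (between the pads) lies 19 mm behind it; z points along the fingers, y is the line along which they close (so a half turn about z gives the same grasp; the last joint's range is limited). The gripper opens to 85 mm and grips with 20 to 120 N. Pads are 22 mm wide; open, the fingers measure 114 mm over their backs; the gripper's body (76 mm by 85 mm) begins 54 mm behind the grasp point. The pads swing forward as they close: fully open they stand 13 mm farther back than shut.
Start: joints at [-52.873, 28.699, -24.465, 88.831, 12.651, 65.22, -12.049], TCP at [0.244, 0.602, 0.231] pointing down, gripper open.
Joint ranges: [-164.97, 164.97], [-17.58, 116.51], [-87.97, 89.64], [11.32, 138.91], [-80.73, 260.73], [10.89, 115.49], [-147.41, 147.41]. Speed limits (degrees/s): [147.25, 147.25, 180, 180, 180, 180, 180].

INTERFACE

Orientations are given as [roll, pitch, yaw] about the fixed x, y, z axes, in that order (R = Rz(yaw) Ry(pitch) Rx(roll)).
In Python, from bench import bot, cams, finder gives the robot as it stands.
- The arm moves only by the tool carry_out, never from a script. Its argument "rows" is a list of rows, each an object with "angular": the turn, a rotation vector about the world's x, y, z as a fraction of full scale, a list of three; "translation": the shift along the world's x, y, z as a fraction of full scale, a list of three; "jaw": the gripper's target within -1 to 1 (shut at 1, half-way at 0, fully open at -1). A call has 1 to 5 rows; each row shifts and turns the commanded pose from where the row before left it; what a row does not reach is not made up. Full scale, the value 1, is 1000 mm for a shift and 45 degrees for a turn. A row lasts 1/10 s, in which the tool goes at most 50 mm and 8.59 degrees, less where a joint would pass 70% of its speed; a pose out of reach is approached as far as the arm can. A call with a number of a shift or a turn outside -1 to 1 is refused whole. A call with a gripper value outside its range is refused whole. The fingers move at their own pace and stop on an object; the grip force is fixed at half the most. Time passes only in rows, so rows that do not move let the fingers close. It gives the time, the measured TCP pose, the force, the opening and the grip force at its end, in the units of the state.
- bot.observe(): the state, without advancing time (a new reading comes with each control period).
- cams.capture(name): name is "side" or "top" or "wrist"; returns a dict with "image" (384x512x3 uint8, blue, green, red), "fx", "fy", "cx", "cy" (pixels), "k1" (the pictures are not rectified: a ray, as slopes to the right and down, at radius r is drawn at 1 + k1 r^2 times it, then the intrinsics apply), "rvec" (rotation vector, rad) and "tvec" (3), from world to camera coordinates, as OpenCV has them; the wrist camera has in their place "tool_from_camera" (4x4, takes a point from camera to tool coordinates, whose origin is the TCP and whose axes are the flange's). Camera axes: x right, y down, z forward; pixel columns grow to the right and rows downward; lengths in m; the calibration is good to about 2 mm. A picture is of the moment at which its call begins: read the wrist's pose just before it. There is no depth.
- bot.close_job(): hands the job in; it is judged then, once.
Trained networks look in a picture, given as the dict that the camera call returned (one of the last four; its "shot" number tells which), for a name from the list of things; names that differ only in an ending like _2 or _b are one class to them, and where a whole thing is asked for, a point or a joint stands for the part that bears it (a point fixed in the world has none). Each returns a list of dicts, best first, with "conf" (0 to 1); they miss things now and then, are a little off and sometimes report something else, mostly with a low value. They report only what shows in the picture. A call takes as long as a camera call.
- finder.regions_of(picture, name): "region" (384x512 bool, what is visible of it) and "box" ([left, top, right, bottom] in pixels, round what is visible of it).
- finder.spot_point(picture, name): "point" ([column, row] in pixels: a listed point, or the origin of a listed thing).
The state is a dict: "t": time; "joint_pos": joint angles; "joint_vel": joint speeds; "effort": joint torques, N m; "ee_pos": TCP position; "eef_rot": TCP orientation; "force": force on the tool from outside, world axes, zero at the start; "torque": the same for the moment, N m; "gripper_width": opening from 0.0 (shut) to 1.0 (fully open); "grasp_force": force on a finger pad.
Only numpy, scipy, OpenCV 4.12 (cv2) and the standard library are available. Lean on these libraries where they do the work, as an engineer would, in place of code of your own. Each camera call takes 0.05 s, during which the arm holds its last target. There are 200 camera calls.

## Working session

There is one attempt and no reset: what is moved stays moved. The work goes in short steps, Python scripts to look and compute and a tool call to move; the robot and the scene stay as the last step left them, time stands still between calls to the robot, and variables do not carry over. Pictures are saved under pics/ and viewed, at most 10 in all, crops included, and the job is handed in when it is done.

Besides the shell and the picture viewer there is one more tool, called after "Call:" as name(argument=value, ...), one argument or row to a line, values as JSON. carry_out: Moves the arm, as the interface text tells. Its arguments: {"type":"object","properties":{"rows":{"type":"array"}},"required":["rows"]}

```bash
mkdir -p pics; ls; cat > h.py <<'E'
import numpy as np, cv2
from bench import bot, cams, finder
from scipy.spatial.transform import Rotation as R
def ray(p,uv,s=None):
    xd=np.array([(uv[0]-p['cx'])/p['fx'],(uv[1]-p['cy'])/p['fy']]); x=xd.copy()
    for _ in range(20): x=xd/(1+p['k1']*(x@x))
    d=np.array([x[0],x[1],1.])
    if 'rvec' in p and p.get('rvec') is not None:
        M=cv2.Rodrigues(np.array(p['rvec'],float))[0]; return -M.T@np.array(p['tvec']).ravel(), M.T@d
    T=np.array(p['tool_from_camera']); Rt=R.from_euler('xyz',s['eef_rot'],degrees=True).as_matrix()
    return Rt@T[:3,3]+np.array(s['ee_pos']), Rt@T[:3,:3]@d
def at(p,uv,z,s=None):
    o,d=ray(p,uv,s); return o+d*(z-o[2])/d[2]
def proj(p,X,s=None):
    X=np.atleast_2d(X).astype(float)
    if p.get('rvec') is not None:
        c=X@cv2.Rodrigues(np.array(p['rvec'],float))[0].T+np.array(p['tvec']).ravel()
    else:
        T=np.array(p['tool_from_camera']); Rt=R.from_euler('xyz',s['eef_rot'],degrees=True).as_matrix()
        c=((X-np.array(s['ee_pos']))@Rt-T[:3,3])@T[:3,:3]
    q=c[:,:2]/c[:,2:]; r2=(q**2).sum(1,keepdims=True); q=q*(1+p['k1']*r2)
    return q*[p['fx'],p['fy']]+[p['cx'],p['cy']]
E
python3 - <<'E'
from h import *
s=bot.observe(); print({k:np.round(v,3) for k,v in s.items()})
for c in ['top','side','wrist']:
    p=cams.capture(c); cv2.imwrite(f'pics/a_{c}.png',p['image'])
    print(c,{k:np.round(v,3).tolist() for k,v in p.items() if k!='image'})
    for n,z in [('m1',.031),('m4',.031),('jig',0),('stop_zone',.028),('jig_end',.034),('tape_roll',0),('glue',0)]:
        for f in finder.spot_point(p,n)[:5]:
            print(c,n,round(f['conf'],2),np.round(f['point'],1),np.round(at(p,f['point'],z,s),3))
E
```

```text
pics
{'t': np.float64(0.0), 'joint_pos': array([-52.871,  28.754, -24.453,  88.892,  12.647,  65.22 , -12.051]), 'joint_vel': array([ 0.106, -0.091, -0.029, -0.084, -0.062,  0.11 , -0.056]), 'effort': array([ 1.0000e-03, -5.6953e+01, -5.8160e+00, -2.8095e+01,  1.1000e-02,
        1.2000e-02,  0.0000e+00]), 'ee_pos': array([0.244, 0.602, 0.23 ]), 'eef_rot': array([-1.79887e+02, -7.00000e-03,  1.57951e+02]), 'force': array([-0.362, -0.415, -0.   ]), 'torque': array([-0.017,  0.034,  0.016]), 'grasp_force': np.float64(0.0), 'gripper_width': np.float64(1.003)}
top {'fx': 419.639, 'fy': 419.639, 'cx': 259.765, 'cy': 191.103, 'k1': -0.035, 'rvec': [2.105, -2.144, 0.173], 'tvec': [-0.24, 0.554, 1.006], 'shot': 1}
top m1 0.94 [197.5 175.9] [ 0.595 -0.09   0.031]
top m1 0.75 [231.7 178.3] [ 0.587 -0.178  0.031]
top m1 0.73 [169.  223.2] [ 0.474 -0.019  0.031]
top m1 0.71 [217.4 180.4] [ 0.582 -0.141  0.031]
top m4 0.94 [197.5 175.9] [ 0.595 -0.09   0.031]
top m4 0.75 [231.7 178.3] [ 0.587 -0.178  0.031]
top m4 0.73 [169.  223.2] [ 0.474 -0.019  0.031]
top m4 0.71 [217.4 180.4] [ 0.582 -0.141 
[... 718 characters left out ...]
  0.031]
side m4 0.67 [238.4 164.6] [ 0.464 -0.005  0.031]
side m4 0.66 [282.  219.2] [ 0.584 -0.316  0.031]
side m4 0.56 [284.2 183.8] [ 0.593 -0.131  0.031]
side m4 0.56 [284.  178.1] [ 0.594 -0.093  0.031]
side jig 0.75 [286.3 210.7] [ 0.598 -0.22   0.   ]
side jig_end 0.66 [292.9 251.3] [ 0.601 -0.44   0.034]
side tape_roll 0.73 [198.3 282.4] [ 0.433 -0.497  0.   ]
side tape_roll 0.36 [280.5 178. ] [ 0.587 -0.022  0.   ]
side glue 0.91 [202.7 248.7] [ 0.423 -0.392  0.   ]
wrist {'fx': 334.765, 'fy': 334.765, 'cx': 256.839, 'cy': 189.524, 'k1': -0.036, 'tool_from_camera': [[0.0, -0.958, -0.286, 0.073], [1.0, 0.0, -0.0, -0.0], [0.0, -0.286, 0.958, -0.143], [0.0, 0.0, 0.0, 1.0]], 'shot': 3}
```

```bash
python3 - <<'E'
import cv2,numpy as np
a=cv2.imread('pics/a_top.png')[130:280,120:400]; b=cv2.imread('pics/a_side.png')[120:320,150:350]
a=cv2.resize(a,(784,420),interpolation=cv2.INTER_CUBIC);cv2.imwrite('pics/a1.png',a)
cv2.imwrite('pics/a2.png',cv2.resize(b,(600,600),interpolation=cv2.INTER_CUBIC))
E
```

```text
(no output)
```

View pics/a1.png

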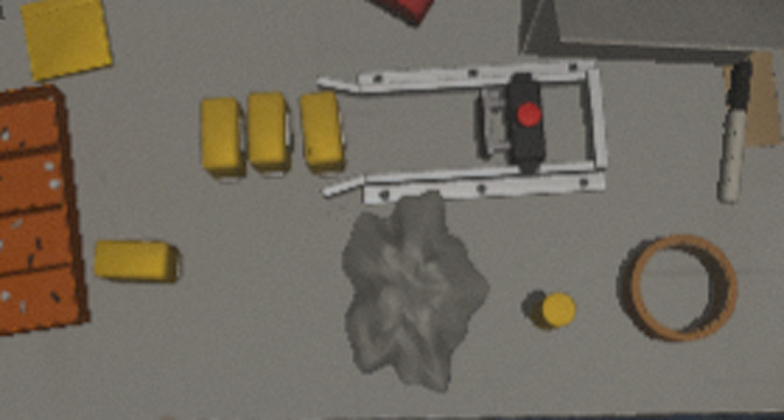

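View pics/a2.png

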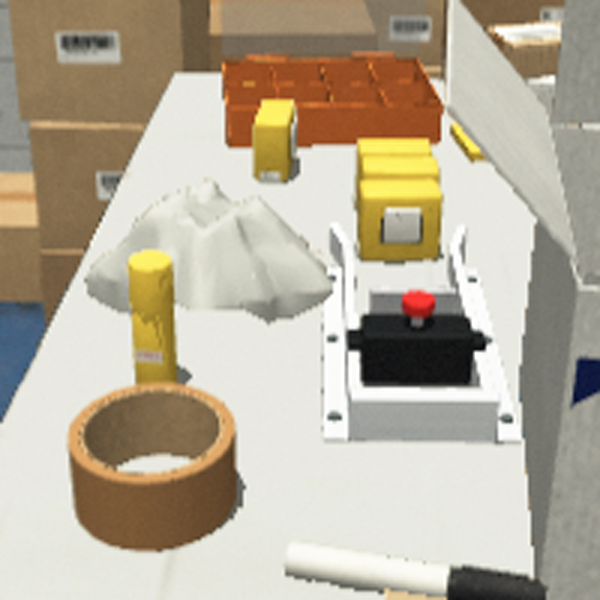

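The top view shows the row at crop x 205–345, the jig opening to the right (−y), the stop's pad near crop x 480, and the lone measure at (135,260). The lone measure is turned 90° with the tray close beside it, so I'll grip it across its thickness. The side view agrees with this.

Call:
carry_out(
  rows=[
    {"translation": [0.019, -0.044, 0.0033], "angular": [0, 0, -0.1], "jaw": -1},
    {"translation": [0.019, -0.044, 0.0033], "angular": [0, 0, -0.1], "jaw": -1},
    {"translation": [0.019, -0.044, 0.0033], "angular": [0, 0, -0.1], "jaw": -1},
    {"translation": [0.019, -0.044, 0.0033], "angular": [0, 0, -0.1], "jaw": -1},
    {"translation": [0.019, -0.044, 0.0033], "angular": [0, 0, -0.1], "jaw": -1},
  ],
)

```text
t: 1.7
ee_pos: [0.3395, 0.3807, 0.2481]
eef_rot: [180.0, -0.0, 135.3]
force: [0.3, -0.2, -0.6]
gripper_width: 1.002
grasp_force: 0.0
```

Call:
carry_out(
  rows=[
    {"translation": [0.019, -0.044, 0.0033], "angular": [0, 0, -0.1], "jaw": -1},
    {"translation": [0.019, -0.044, 0.0033], "angular": [0, 0, -0.1], "jaw": -1},
    {"translation": [0.019, -0.044, 0.0033], "angular": [0, 0, -0.1], "jaw": -1},
    {"translation": [0.019, -0.044, 0.0033], "angular": [0, 0, -0.1], "jaw": -1},
    {"translation": [0.019, -0.044, 0.0033], "angular": [0, 0, -0.1], "jaw": -1},
  ],
)

```text
t: 2.2
ee_pos: [0.4345, 0.1607, 0.2649]
eef_rot: [179.9, -0.0, 112.8]
force: [2.2, 0.8, 0.4]
gripper_width: 0.999
grasp_force: 0.0
```

Call:
carry_out(
  rows=[
    {"translation": [0.019, -0.044, 0.0033], "angular": [0, 0, -0.1], "jaw": -0.6},
    {"translation": [0.019, -0.044, 0.0033], "angular": [0, 0, -0.1], "jaw": -0.6},
    {"translation": [0.019, -0.044, 0.0033], "angular": [0, 0, -0.1], "jaw": -0.6},
    {"translation": [0.019, -0.044, 0.0033], "angular": [0, 0, -0.1], "jaw": -0.6},
    {"translation": [0.019, -0.044, 0.0033], "angular": [0, 0, -0.1], "jaw": -0.6},
  ],
)

```text
t: 2.7
ee_pos: [0.5295, -0.0593, 0.2814]
eef_rot: [179.9, -0.0, 90.3]
force: [1.0, 1.0, 0.5]
gripper_width: 0.801
grasp_force: 0.0
```

Call:
carry_out(
  rows=[
    {"translation": [0, 0, 0], "angular": [0, 0, 0], "jaw": -0.6},
    {"translation": [0, 0, 0], "angular": [0, 0, 0], "jaw": -0.6},
    {"translation": [0, 0, 0], "angular": [0, 0, 0], "jaw": -0.6},
  ],
)

```text
t: 3.0
ee_pos: [0.5286, -0.0561, 0.2806]
eef_rot: [-180.0, -0.1, 90.6]
force: [0.6, 0.8, -0.2]
gripper_width: 0.797
grasp_force: 0.0
```

```bash
cat >> h.py <<'E'
from scipy.optimize import minimize
def sil(p,s,x,y,a,shape=(384,512)):
    c,n=np.cos(a),np.sin(a); P=[[x+c*i*.017-n*j*.033,y+n*i*.017+c*j*.033,z] for i in(-1,1) for j in(-1,1) for z in(0,.062)]
    h=cv2.convexHull(np.float32(proj(p,P,s))); m=np.zeros((shape[0]*4,shape[1]*4),np.uint8)
    cv2.fillConvexPoly(m,np.int32(np.round(h*4+1.5)),1); return cv2.resize(m.astype(np.float32),shape[::-1],interpolation=cv2.INTER_AREA)
def fit(p,s,reg,x,y,a):
    reg=reg.astype(np.float32)
    f=lambda v:-(np.minimum(m:=sil(p,s,v[0]/1e3,v[1]/1e3,np.radians(v[2])),reg).sum()/np.maximum(m,reg).sum())
    best=None
    for da in (-8,0,8):
        r=minimize(f,[x*1e3,y*1e3,a+da],method='Nelder-Mead',options=dict(initial_simplex=[[x*1e3,y*1e3,a+da],[x*1e3+6,y*1e3,a+da],[x*1e3,y*1e3+6,a+da],[x*1e3,y*1e3,a+da+8]],maxiter=120,xatol=.05,fatol=1e-4))
        if best is None or r.fun<best.fun: best=r
    return best.x,-best.fun
def survey(tag,cam='wrist',a0=None,draw=True):
    s=bot.observe(); p=cams.capture(cam); im=p['image'].copy()
    for f in finder.regions_of(p,'measure1')[:7]:
        b=f['box']; u=[(b[0]+b[2])/2,(b[1]+b[3])/2]; g=at(p,u,.031,s)
        if f['conf']<.3: continue
        aa=90 if a0 is None else a0
        v,iou=max((fit(p,s,f['region'],g[0],g[1],q) for q in ([90,0] if a0 is None else [a0])),key=lambda t:t[1])
        print(cam,round(f['conf'],2),'x,y,yaw',np.round(v,1),'iou',round(iou,3))
        m=(sil(p,s,v[0]/1e3,v[1]/1e3,np.radians(v[2]))>.5).astype(np.uint8)
        cv2.drawContours(im,cv2.findContours(m,0,1)[0],-1,(255,0,0),1)
    for n,z in [('jig',0),('stop_zone',.028),('jig_end',.034)]:
        for f in finder.spot_point(p,n)[:1]: print(n,round(f['conf'],2),np.round(at(p,f['point'],z,s),4))
    cv2.imwrite(f'pics/{tag}.png',cv2.resize(im,(800,600),interpolation=cv2.INTER_CUBIC)); return s,p
E
python3 - <<'E'
from h import *
survey('b_w'); survey('b_t','top')
E
```

```text
wrist 0.96 x,y,yaw [ 587.3 -186.8   98.9] iou 0.79
wrist 0.86 x,y,yaw [474.3 -17.9  -4. ] iou 0.934
wrist 0.82 x,y,yaw [583.8 -95.8  89.7] iou 0.906
wrist 0.6 x,y,yaw [ 588.3 -140.1  100.5] iou 0.757
stop_zone 0.87 [ 0.591  -0.3225  0.028 ]
top 0.96 x,y,yaw [ 587.8 -137.3   94.2] iou 0.9
top 0.87 x,y,yaw [583.8 -95.6  95.6] iou 0.916
top 0.83 x,y,yaw [474.  -19.8  -4.2] iou 0.885
jig 0.61 [ 0.5872 -0.2141  0.    ]
stop_zone 0.6 [ 0.5898 -0.3225  0.028 ]
jig_end 0.78 [ 0.5986 -0.4317  0.034 ]
```

View pics/b_w.png

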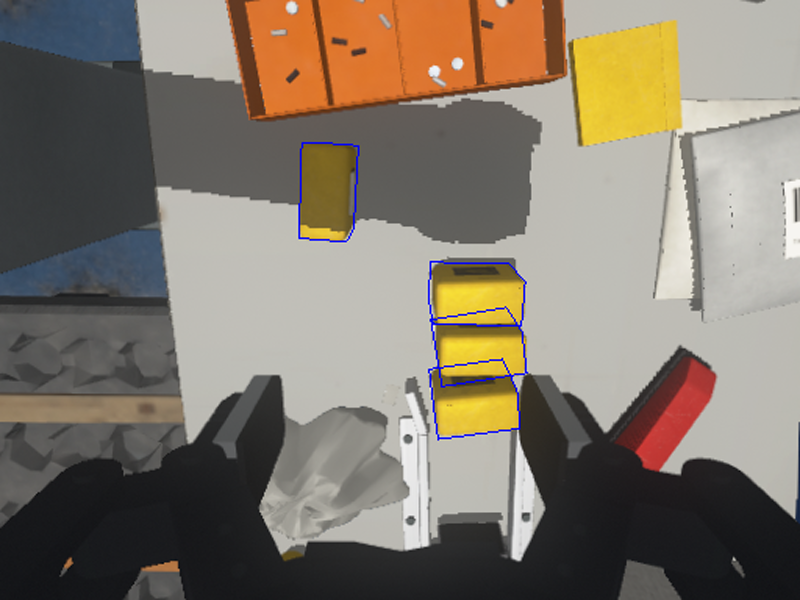

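The picture shows m4 at about (328,190) with a clean outline fit. The row pieces are around (478,295), (480,345) and (475,400), where occlusion skews the two front fits. The jig walls run down at x≈412 and 520. Next I grasp m4.

Call:
carry_out(
  rows=[
    {"translation": [-0.027, 0.0185, 0], "angular": [0, 0, -0.05], "jaw": -0.5},
    {"translation": [-0.027, 0.0185, 0], "angular": [0, 0, -0.05], "jaw": -0.5},
    {"translation": [0, 0, -0.045], "angular": [0, 0, 0], "jaw": -0.5},
    {"translation": [0, 0, -0.045], "angular": [0, 0, 0], "jaw": -0.5},
    {"translation": [0, 0, -0.045], "angular": [0, 0, 0], "jaw": -0.5},
  ],
)

```text
t: 4.0
ee_pos: [0.4755, -0.0203, 0.1453]
eef_rot: [179.8, -0.0, 86.0]
force: [0.6, 0.1, 0.7]
gripper_width: 0.745
grasp_force: 0.0
```

```bash
python3 - <<'E'
from h import *
s=bot.observe();print(s['ee_pos'],s['eef_rot'],s['force'])
survey('c_w')
E
```

```text
[ 0.47552001 -0.02025962  0.14533845] [ 1.79828257e+02 -2.51681208e-02  8.59852458e+01] [0.62787257 0.11887552 0.703381  ]
wrist 0.8 x,y,yaw [591.5 -89.2  59.7] iou 0.732
wrist 0.6 x,y,yaw [ 634.1 -185.2   30. ] iou 0.028
wrist 0.57 x,y,yaw [474.1 -18.1  -2.4] iou 0.899
```

Call:
carry_out(
  rows=[
    {"translation": [-0.001, 0.001, -0.045], "angular": [0, 0, 0.02], "jaw": -0.5},
    {"translation": [0, 0, -0.04], "angular": [0, 0, 0], "jaw": -0.5},
    {"translation": [0, 0, -0.03], "angular": [0, 0, 0], "jaw": -0.5},
    {"translation": [0, 0, -0.018], "angular": [0, 0, 0], "jaw": -0.5},
    {"translation": [0, 0, 0], "angular": [0, 0, 0], "jaw": 0},
  ],
)

```text
t: 4.75
ee_pos: [0.4748, -0.0195, 0.013]
eef_rot: [180.0, -0.0, 86.9]
force: [-0.3, 0.5, 0.1]
gripper_width: 0.592
grasp_force: 0.0
```

Call:
carry_out(
  rows=[
    {"translation": [0, 0, 0], "angular": [0, 0, 0], "jaw": 0.5},
    {"translation": [0, 0, 0], "angular": [0, 0, 0], "jaw": 0.5},
    {"translation": [0, 0, 0], "angular": [0, 0, 0], "jaw": 0.5},
    {"translation": [0, 0, 0], "angular": [0, 0, 0], "jaw": 0.5},
    {"translation": [0, 0, 0], "angular": [0, 0, 0], "jaw": 0.5},
  ],
)

```text
t: 5.25
ee_pos: [0.4762, -0.0195, 0.015]
eef_rot: [179.7, -0.0, 86.8]
force: [0.8, -0.0, 8.7]
gripper_width: 0.392
grasp_force: 60.5
```

Call:
carry_out(
  rows=[
    {"translation": [0, 0, 0.04], "angular": [0, 0, 0], "jaw": 0.5},
    {"translation": [0, 0, 0.045], "angular": [0, 0, 0], "jaw": 0.5},
    {"translation": [0.01, -0.001, 0], "angular": [0, 0, -0.18], "jaw": 0.5},
    {"translation": [0.01, -0.001, 0], "angular": [0, 0, -0.18], "jaw": 0.5},
    {"translation": [0.01, -0.001, 0], "angular": [0, 0, -0.18], "jaw": 0.5},
  ],
)

```text
t: 5.75
ee_pos: [0.5051, -0.0224, 0.0996]
eef_rot: [179.9, -0.1, 62.2]
force: [-1.2, 0.1, -1.4]
gripper_width: 0.393
grasp_force: 60.1
```

Call:
carry_out(
  rows=[
    {"translation": [0.01, -0.001, 0], "angular": [0, 0, -0.18], "jaw": 0.5},
    {"translation": [0.01, -0.001, 0], "angular": [0, 0, -0.18], "jaw": 0.5},
    {"translation": [0.01, -0.001, 0], "angular": [0, 0, -0.18], "jaw": 0.5},
    {"translation": [0.01, -0.001, 0], "angular": [0, 0, -0.18], "jaw": 0.5},
    {"translation": [0.01, -0.001, 0], "angular": [0, 0, -0.18], "jaw": 0.5},
  ],
)

```text
t: 6.25
ee_pos: [0.5546, -0.0273, 0.0988]
eef_rot: [-180.0, -0.1, 21.7]
force: [0.0, -1.3, -1.1]
gripper_width: 0.39
grasp_force: 60.1
```

Call:
carry_out(
  rows=[
    {"translation": [0.01, -0.001, 0], "angular": [0, 0, -0.18], "jaw": 0.5},
    {"translation": [0.01, -0.001, 0], "angular": [0, 0, -0.18], "jaw": 0.5},
    {"translation": [0.005, 0, 0], "angular": [0, 0, -0.06], "jaw": 0.5},
    {"translation": [0, 0, 0], "angular": [0, 0, 0], "jaw": 0.5},
  ],
)

```text
t: 6.65
ee_pos: [0.5799, -0.0291, 0.0987]
eef_rot: [-180.0, -0.1, 3.2]
force: [-0.0, 0.7, -1.3]
gripper_width: 0.389
grasp_force: 60.1
```

```bash
python3 - <<'E'
from h import *
s=bot.observe();print(s['ee_pos'],s['eef_rot'],s['force'],s['joint_pos'])
for c in('top','side','wrist'):
    p=cams.capture(c); 
    if c=='top': T=p
    for n,z in [('m1',.031),('jig',0),('stop_zone',.028),('jig_end',.034)]:
        for f in finder.spot_point(p,n)[:4]: print(c,n,round(f['conf'],2),np.round(at(p,f['point'],z,s),4))
    if c!='side': cv2.imwrite(f'pics/d_{c}.png',p['image'])
a=cv2.resize(T['image'][140:220,160:400],(800,267),interpolation=cv2.INTER_CUBIC); w=cv2.resize(cv2.imread('pics/d_wrist.png'),(444,333))
w=np.pad(w,((0,0),(0,356),(0,0))); cv2.imwrite('pics/d.png',np.vstack([a,w]))
E
```

```text
[ 0.57993923 -0.02909343  0.09866668] [-1.79995609e+02 -9.65555267e-02  3.17968962e+00] [-0.04860171  0.70288404 -1.3423576 ] [-18.8764851   30.94389149  24.79014994 106.42608961 -17.38387465
  46.25629758 -71.89408346]
top m1 0.96 [ 0.5951 -0.1822  0.031 ]
top m1 0.81 [ 0.5939 -0.0906  0.031 ]
top m1 0.78 [ 0.5905 -0.1401  0.031 ]
top m1 0.72 [ 0.5977 -0.0039  0.031 ]
top jig 0.66 [ 0.6033 -0.205   0.    ]
top stop_zone 0.95 [ 0.5932 -0.3229  0.028 ]
top jig_end 0.81 [ 0.5965 -0.4323  0.034 ]
top jig_end 0.44 [ 0.5856 -0.1814  0.034 ]
side m1 0.91 [0.5733 0.2524 0.031 ]
side m1 0.9 [ 0.5898 -0.176   0.031 ]
side m1 0.75 [ 0.5886 -0.1156  0.031 ]
side m1 0.58 [ 0.5919 -0.099   0.031 ]
side jig 0.61 [ 0.588  -0.2161  0.    ]
side stop_zone 0.86 [ 0.5857 -0.318   0.028 ]
side jig_end 0.6 [ 0.5993 -0.4361  0.034 ]
wrist m1 0.96 [ 0.5862 -0.0978  0.031 ]
wrist m1 0.74 [ 0.5888 -0.1897  0.031 ]
wrist m1 0.69 [ 0.591  -0.1379  0.031 ]
wrist m1 0.58 [ 0.5561 -0.0337  0.031 ]
wrist jig 0.54 [ 0.5772 -0.2119 -0.    ]
```

View pics/d.png

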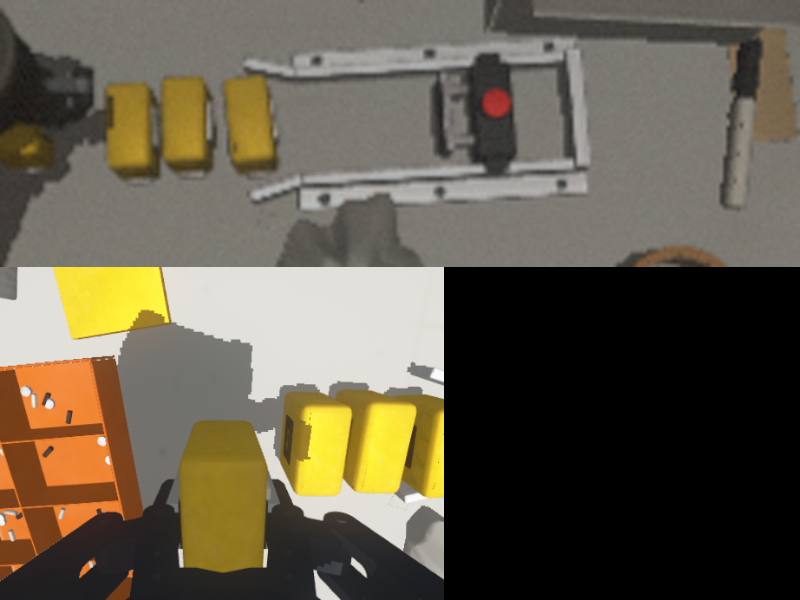

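```bash
python3 - <<'E'
from h import *
p=cams.capture('top'); print(ray(p,(256,192))[0])
g=cv2.cvtColor(p['image'],6)
# scan columns: bright bars
for z in (.026,):
  L=[];U=[]
  for c in range(254,332,6):
    col=g[140:205,c].astype(int)
    if c>290 and c<318: pass
    print(c,[140+i for i in range(65) if col[i]>140],end=' ')
  print()
def w(c,r,z): return at(p,(160+c/3.3333-.35,140+r/3.3333-.35),z)
for n,pts in dict(far=[(297,74),(565,62)],near=[(300,181),(570,166)]).items():
    for z in(0,.026):
        A,B=[w(*q,z) for q in pts]; d=B-A; print(n,z,A.round(4),B.round(4),np.degrees(np.arctan2(d[1],d[0])).round(2))
E
```

```text
[ 0.36616096 -0.26124667  1.08309993]
254 [160, 161, 162, 192, 193, 194, 197, 198, 199, 200, 201, 202] 260 [155, 156, 157, 158, 159, 160, 161, 192, 193, 194, 197, 198, 199, 200, 201] 266 [156, 157, 158, 159, 160, 161, 192, 193, 196, 197, 198, 199] 272 [155, 156, 157, 158, 159, 160, 161, 191, 192, 193, 196, 197] 278 [155, 156, 157, 158, 159, 160, 190, 191, 192, 193, 196, 197, 198, 199] 284 [155, 156, 157, 158, 159, 160, 191, 192, 195, 196, 197, 198, 199, 200] 290 [158, 159, 160, 190, 191, 192, 195, 198, 199, 200] 296 [154, 155, 156, 158, 159, 190, 191, 192, 194, 195, 196, 197, 198, 199] 302 [154, 155, 156, 190, 191, 194, 195, 196, 197, 198, 199] 308 [153, 154, 194, 195, 196, 197, 198] 314 [153, 154, 155, 157, 158, 189, 190, 193, 194, 195, 196, 197, 198] 320 [152, 153, 154, 155, 156, 157, 158, 189, 190, 193, 194, 195, 196, 197, 198] 326 [152, 156, 157, 188, 189, 190, 193, 194, 195, 196, 197] 
far 0 [ 0.637  -0.2212  0.    ] [ 0.6425 -0.4348  0.    ] -88.52
far 0.026 [ 0.6305 -0.2222  0.026 ] [ 0.6359 -0.4306  0.026 ] -88.52
near 0 [ 0.5505 -0.2225  0.    ] [ 0.5583 -0.4348  0.    ] -87.89
near 0.026 [ 0.5461 -0.2234  0.026 ] [ 0.5537 -0.4306  0.026 ] -87.89
```

The picture shows the row well in line with the lane at crop y≈125, m4 held upright in the gripper at wrist-view (222,490), and about 30 mm of room ahead of it. I lower it there.

Call:
carry_out(
  rows=[
    {"translation": [0.001, -0.005, -0.03], "angular": [0, 0, -0.03], "jaw": 0.5},
    {"translation": [0, 0, -0.03], "angular": [0, 0, 0], "jaw": 0.5},
    {"translation": [0, 0, -0.015], "angular": [0, 0, 0], "jaw": 0.5},
    {"translation": [0, 0, -0.006], "angular": [0, 0, 0], "jaw": 0.5},
    {"translation": [0, 0, 0], "angular": [0, 0, 0], "jaw": 0.5},
  ],
)

```text
t: 7.95
ee_pos: [0.5797, -0.0345, 0.0167]
eef_rot: [-180.0, 0.1, 1.8]
force: [0.1, 0.3, -1.3]
gripper_width: 0.394
grasp_force: 60.5
```

Call:
carry_out(
  rows=[
    {"translation": [0, 0, -0.002], "angular": [0, 0, 0], "jaw": 0.5},
    {"translation": [0, 0, 0], "angular": [0, 0, 0], "jaw": 0.5},
  ],
)

```text
t: 8.15
ee_pos: [0.581, -0.0346, 0.0159]
eef_rot: [180.0, -0.1, 1.8]
force: [-1.5, 0.6, 1.5]
gripper_width: 0.396
grasp_force: 61.1
```

Touching the bench, so I release.

Call:
carry_out(
  rows=[
    {"translation": [0, 0, 0], "angular": [0, 0, 0], "jaw": -0.15},
    {"translation": [0, 0, 0], "angular": [0, 0, 0], "jaw": -0.15},
    {"translation": [0, 0, 0], "angular": [0, 0, 0], "jaw": -0.15},
    {"translation": [0, 0, 0.02], "angular": [0, 0, 0], "jaw": -0.15},
    {"translation": [0, 0, 0.04], "angular": [0, 0, 0], "jaw": -0.15},
  ],
)

```text
t: 8.65
ee_pos: [0.5779, -0.0341, 0.0734]
eef_rot: [180.0, 0.3, 1.8]
force: [0.3, 0.2, -0.4]
gripper_width: 0.571
grasp_force: 0.0
```

Call:
carry_out(
  rows=[
    {"translation": [0, 0, 0.05], "angular": [0, 0, 0], "jaw": -0.15},
    {"translation": [0, 0, 0.05], "angular": [0, 0, 0], "jaw": -0.15},
    {"translation": [-0.02, 0.01, 0.03], "angular": [0, 0, 0], "jaw": -0.15},
    {"translation": [0, 0, 0], "angular": [0, 0, 0], "jaw": -0.15},
  ],
)

```text
t: 9.05
ee_pos: [0.5619, -0.0236, 0.2103]
eef_rot: [-179.9, -0.5, 1.8]
force: [0.8, 0.6, 0.4]
gripper_width: 0.573
grasp_force: 0.0
```

```bash
python3 - <<'E'
from h import *
s=bot.observe();print(s['ee_pos'],s['eef_rot'],s['force'],s['gripper_width'])
survey('e_w',a0=92); survey('e_t','top',a0=92)
E
```

```text
[ 0.56191922 -0.02362897  0.21027289] [-179.87455536   -0.50246334    1.84963137] [0.84619597 0.58114874 0.40453883] 0.5727066036381304
wrist 0.79 x,y,yaw [ 589.2 -135.7   91.3] iou 0.778
wrist 0.67 x,y,yaw [582.1 -34.2  91.6] iou 0.924
wrist 0.62 x,y,yaw [ 589.3 -187.2   89.9] iou 0.804
stop_zone 0.58 [ 0.5843 -0.0995  0.028 ]
top 0.87 x,y,yaw [578.5 -33.8  96.5] iou 0.711
top 0.86 x,y,yaw [ 588.  -137.4   92.2] iou 0.924
top 0.7 x,y,yaw [583.8 -95.2  96. ] iou 0.907
top 0.62 x,y,yaw [ 586.5 -186.8   94.4] iou 0.889
jig 0.67 [ 0.5909 -0.2163  0.    ]
stop_zone 0.91 [ 0.591  -0.3172  0.028 ]
jig_end 0.92 [ 0.5963 -0.4331  0.034 ]
```

View pics/e_w.png

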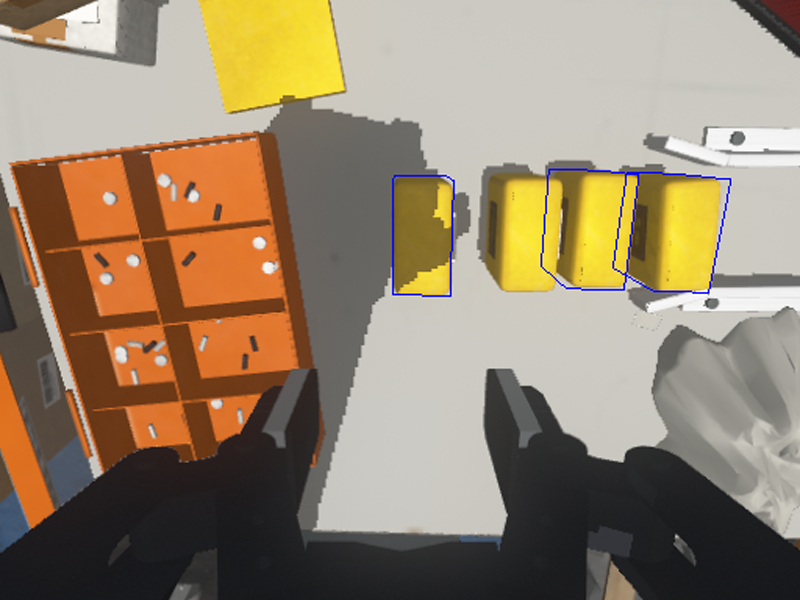

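The picture shows m4 standing free and square at (423,235), with the row ahead at (522,235), (600,232) and (678,235). All are within about 4 mm of the lane axis. I turn the gripper and go behind m4 to push low with two half-open fingers.

Call:
carry_out(
  rows=[
    {"translation": [0.0018, 0.0032, 0], "angular": [0, 0, 0.182], "jaw": 0.1},
    {"translation": [0.0018, 0.0032, 0], "angular": [0, 0, 0.182], "jaw": 0.1},
    {"translation": [0.0018, 0.0032, 0], "angular": [0, 0, 0.182], "jaw": 0.1},
    {"translation": [0.0018, 0.0032, 0], "angular": [0, 0, 0.182], "jaw": 0.1},
    {"translation": [0.0018, 0.0032, 0], "angular": [0, 0, 0.182], "jaw": 0.1},
  ],
)

```text
t: 10.05
ee_pos: [0.5689, -0.0086, 0.2043]
eef_rot: [-180.0, 0.0, 43.1]
force: [1.4, -1.1, 0.5]
gripper_width: 0.45
grasp_force: 0.0
```

Call:
carry_out(
  rows=[
    {"translation": [0.0018, 0.0032, 0], "angular": [0, 0, 0.182], "jaw": 0.1},
    {"translation": [0.0018, 0.0032, 0], "angular": [0, 0, 0.182], "jaw": 0.1},
    {"translation": [0.0018, 0.0032, 0], "angular": [0, 0, 0.182], "jaw": 0.1},
    {"translation": [0.0018, 0.0032, 0], "angular": [0, 0, 0.182], "jaw": 0.1},
    {"translation": [0.0018, 0.0032, 0], "angular": [0, 0, 0.182], "jaw": 0.1},
  ],
)

```text
t: 10.55
ee_pos: [0.5779, 0.0074, 0.2043]
eef_rot: [-180.0, 0.0, 84.0]
force: [0.5, 0.4, -0.0]
gripper_width: 0.449
grasp_force: 0.0
```

Call:
carry_out(
  rows=[
    {"translation": [0.001, 0.002, 0], "angular": [0, 0, 0.18], "jaw": 0.1},
    {"translation": [0, 0, -0.04], "angular": [0, 0, 0], "jaw": 0.1},
    {"translation": [0, 0, -0.04], "angular": [0, 0, 0], "jaw": 0.1},
    {"translation": [0, 0, -0.03], "angular": [0, 0, 0], "jaw": 0.1},
    {"translation": [0, 0, 0], "angular": [0, 0, 0], "jaw": 0.1},
  ],
)

```text
t: 11.05
ee_pos: [0.5749, 0.0092, 0.0901]
eef_rot: [-179.5, 0.0, 91.8]
force: [-0.3, -0.8, 0.2]
gripper_width: 0.449
grasp_force: 0.0
```

Call:
carry_out(
  rows=[
    {"translation": [0.001, 0.002, -0.03], "angular": [0, 0, 0], "jaw": 0.1},
    {"translation": [0, 0, -0.03], "angular": [0, 0, 0], "jaw": 0.1},
    {"translation": [0, 0, -0.016], "angular": [0, 0, 0], "jaw": 0.1},
    {"translation": [0, 0, -0.006], "angular": [0, 0, 0], "jaw": 0.1},
    {"translation": [0, 0, 0], "angular": [0, 0, 0], "jaw": 0.1},
  ],
)

```text
t: 11.55
ee_pos: [0.5802, 0.0113, 0.013]
eef_rot: [-180.0, 0.0, 91.8]
force: [-1.0, -0.0, 0.5]
gripper_width: 0.452
grasp_force: 0.0
```

Call:
carry_out(
  rows=[
    {"translation": [0.001, -0.004, 0], "angular": [0, 0, 0], "jaw": 0.1},
    {"translation": [0, -0.004, 0], "angular": [0, 0, 0], "jaw": 0.1},
    {"translation": [0, -0.004, 0], "angular": [0, 0, 0], "jaw": 0.1},
    {"translation": [0, -0.004, 0], "angular": [0, 0, 0], "jaw": 0.1},
  ],
)

```text
t: 11.95
ee_pos: [0.5815, -0.0051, 0.0136]
eef_rot: [179.9, 0.0, 91.8]
force: [-0.5, 1.2, 0.8]
gripper_width: 0.447
grasp_force: 0.0
```

Call:
carry_out(
  rows=[
    {"translation": [0, -0.002, -0.004], "angular": [0, 0, 0], "jaw": 0.1},
    {"translation": [0, -0.004, 0], "angular": [0, 0, 0], "jaw": 0.1},
    {"translation": [0, -0.004, 0], "angular": [0, 0, 0], "jaw": 0.1},
    {"translation": [0.0004, -0.004, 0], "angular": [0, 0, 0], "jaw": 0.1},
    {"translation": [0, -0.004, 0], "angular": [0, 0, 0], "jaw": 0.1},
  ],
)

```text
t: 12.45
ee_pos: [0.5813, -0.0229, 0.0087]
eef_rot: [-180.0, 0.0, 91.8]
force: [0.4, 0.5, -0.5]
gripper_width: 0.446
grasp_force: 0.3
```

Call:
carry_out(
  rows=[
    {"translation": [0, -0.004, 0], "angular": [0, 0, 0], "jaw": 0.1},
    {"translation": [0, -0.004, 0], "angular": [0, 0, 0], "jaw": 0.1},
    {"translation": [0.0004, -0.004, 0], "angular": [0, 0, 0], "jaw": 0.1},
    {"translation": [0, -0.004, 0], "angular": [0, 0, 0], "jaw": 0.1},
    {"translation": [0, -0.004, 0], "angular": [0, 0, 0], "jaw": 0.1},
  ],
)

```text
t: 12.95
ee_pos: [0.5818, -0.0424, 0.0088]
eef_rot: [180.0, -0.0, 91.8]
force: [-1.0, 1.7, 0.6]
gripper_width: 0.453
grasp_force: 0.4
```

Call:
carry_out(
  rows=[
    {"translation": [0, -0.004, 0], "angular": [0, 0, 0], "jaw": 0.1},
    {"translation": [0, -0.004, 0], "angular": [0, 0, 0], "jaw": 0.1},
    {"translation": [0.0006, -0.004, 0], "angular": [0, 0, 0], "jaw": 0.1},
    {"translation": [0, -0.004, 0], "angular": [0, 0, 0], "jaw": 0.1},
    {"translation": [0, -0.004, 0], "angular": [0, 0, 0], "jaw": 0.1},
  ],
)

```text
t: 13.45
ee_pos: [0.5825, -0.0624, 0.0088]
eef_rot: [180.0, -0.0, 91.8]
force: [-0.2, 3.6, -0.3]
gripper_width: 0.45
grasp_force: 0.8
```

```bash
python3 - <<'E'
from h import *
s=bot.observe();print(s['ee_pos'],s['eef_rot'],s['force'],s['gripper_width'])
s,T=survey('f_t','top',a0=92); p=cams.capture('side'); w=cams.capture('wrist')['image']
a=cv2.resize(T['image'][140:220,160:400],(800,267),interpolation=cv2.INTER_CUBIC)
b=cv2.resize(p['image'][150:270,230:350],(333,333),interpolation=cv2.INTER_CUBIC); w=cv2.resize(w,(444,333))
cv2.imwrite('pics/f.png',np.vstack([a,np.pad(np.hstack([b,w]),((0,0),(0,23),(0,0)))]))
E
```

```text
[ 0.58251469 -0.06242374  0.00882811] [ 1.79986438e+02 -2.35488260e-02  9.18249803e+01] [-0.21087011  3.55045681 -0.2708448 ] 0.4499589908049548
top 0.88 x,y,yaw [ 586.5 -192.8   93.2] iou 0.871
top 0.77 x,y,yaw [582.  -89.1  93.1] iou 0.738
top 0.65 x,y,yaw [ 583.5 -124.9   98.6] iou 0.835
top 0.56 x,y,yaw [ 588.6 -159.6   93.7] iou 0.881
jig 0.97 [ 0.5918 -0.2113  0.    ]
stop_zone 0.73 [ 0.5943 -0.3191  0.028 ]
jig_end 0.88 [ 0.5982 -0.4388  0.034 ]
```

View pics/f.png

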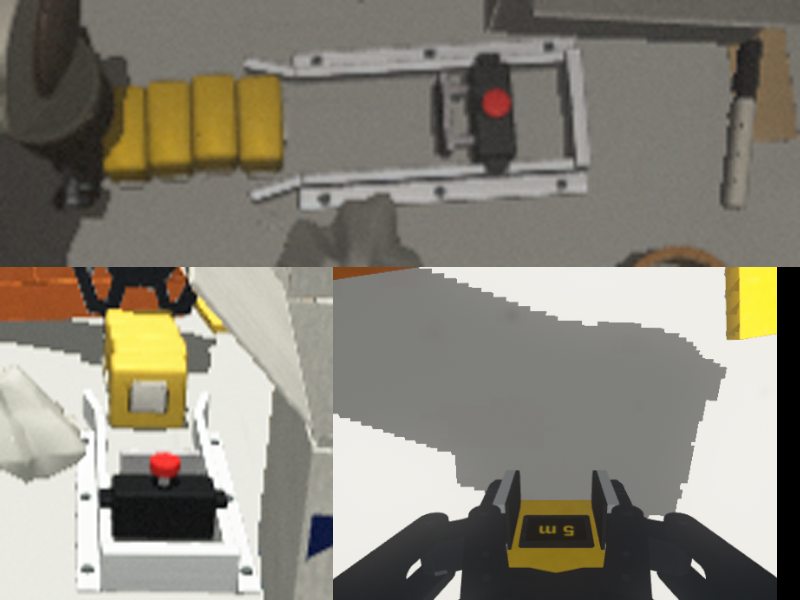

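The picture shows all four face to face (crop x 105–282), straight, with the nose at the mouth. The pad's face is near crop x 438, about 115 mm down the lane. The sliding force is about 3.6 N, and I keep pushing.

Call:
carry_out(
  rows=[
    {"translation": [0.0001, -0.004, 0], "angular": [0, 0, 0], "jaw": 0.1},
    {"translation": [0.0001, -0.004, 0], "angular": [0, 0, 0], "jaw": 0.1},
    {"translation": [0.0002, -0.004, 0], "angular": [0, 0, 0], "jaw": 0.1},
    {"translation": [0.0001, -0.004, 0], "angular": [0, 0, 0], "jaw": 0.1},
    {"translation": [0.0001, -0.004, 0], "angular": [0, 0, 0], "jaw": 0.1},
  ],
)

```text
t: 14.3
ee_pos: [0.5829, -0.0829, 0.0088]
eef_rot: [-180.0, -0.0, 91.8]
force: [-0.5, 3.5, -0.1]
gripper_width: 0.454
grasp_force: 0.0
```

Call:
carry_out(
  rows=[
    {"translation": [0.0001, -0.004, 0], "angular": [0, 0, 0], "jaw": 0.1},
    {"translation": [0.0001, -0.004, 0], "angular": [0, 0, 0], "jaw": 0.1},
    {"translation": [0.0002, -0.004, 0], "angular": [0, 0, 0], "jaw": 0.1},
    {"translation": [0.0001, -0.004, 0], "angular": [0, 0, 0], "jaw": 0.1},
    {"translation": [0.0001, -0.004, 0], "angular": [0, 0, 0], "jaw": 0.1},
  ],
)

```text
t: 14.8
ee_pos: [0.5835, -0.1029, 0.0088]
eef_rot: [-180.0, -0.0, 91.8]
force: [-0.1, 2.9, -0.9]
gripper_width: 0.45
grasp_force: 0.0
```

Call:
carry_out(
  rows=[
    {"translation": [0.0001, -0.004, 0], "angular": [0, 0, 0], "jaw": 0.1},
    {"translation": [0.0001, -0.004, 0], "angular": [0, 0, 0], "jaw": 0.1},
    {"translation": [0.0002, -0.004, 0], "angular": [0, 0, 0], "jaw": 0.1},
    {"translation": [0.0001, -0.004, 0], "angular": [0, 0, 0], "jaw": 0.1},
    {"translation": [0.0001, -0.004, 0], "angular": [0, 0, 0], "jaw": 0.1},
  ],
)

```text
t: 15.3
ee_pos: [0.5841, -0.1229, 0.0088]
eef_rot: [-180.0, -0.0, 91.8]
force: [0.4, 3.4, -1.0]
gripper_width: 0.453
grasp_force: 0.0
```

Call:
carry_out(
  rows=[
    {"translation": [0.0001, -0.003, 0], "angular": [0, 0, 0], "jaw": 0.1},
    {"translation": [0.0001, -0.003, 0], "angular": [0, 0, 0], "jaw": 0.1},
    {"translation": [0.0001, -0.003, 0], "angular": [0, 0, 0], "jaw": 0.1},
    {"translation": [0.0001, -0.003, 0], "angular": [0, 0, 0], "jaw": 0.1},
    {"translation": [0.0001, -0.003, 0], "angular": [0, 0, 0], "jaw": 0.1},
  ],
)

```text
t: 15.8
ee_pos: [0.5847, -0.1377, 0.0088]
eef_rot: [-180.0, -0.0, 91.8]
force: [0.3, 3.2, -0.3]
gripper_width: 0.448
grasp_force: 0.0
```

```bash
python3 - <<'E'
from h import *
s,T=survey('g_t','top',a0=92); p=cams.capture('side')
a=cv2.resize(T['image'][140:220,160:400],(800,267),interpolation=cv2.INTER_CUBIC)
b=cv2.resize(p['image'][150:270,230:390],(444,333),interpolation=cv2.INTER_CUBIC)
cv2.imwrite('pics/g.png',np.vstack([a,np.pad(b,((0,0),(0,356),(0,0)))]))
for z in(.03,.05,.062): print(z,at(T,(160+np.array([437])[0]/3.333,175),z), at(T,(160+282/3.333,175),z))
E
```

```text
top 0.88 x,y,yaw [ 591.3 -235.3   92.3] iou 0.908
top 0.75 x,y,yaw [ 588.5 -269.6   89.1] iou 0.902
top 0.71 x,y,yaw [ 582.7 -167.2   96.7] iou 0.655
top 0.66 x,y,yaw [ 587.4 -200.6   96.9] iou 0.844
jig 0.73 [ 0.5924 -0.22    0.    ]
stop_zone 0.8 [ 0.5964 -0.3199  0.028 ]
jig_end 0.71 [ 0.6024 -0.4295  0.034 ]
0.03 [ 0.59262473 -0.33050326  0.03      ] [ 0.59502217 -0.21122891  0.03      ]
0.05 [ 0.58832383 -0.32918797  0.05      ] [ 0.59067574 -0.21217883  0.05      ]
0.062 [ 0.58574329 -0.3283988   0.062     ] [ 0.58806788 -0.21274878  0.062     ]
```

View pics/g.png

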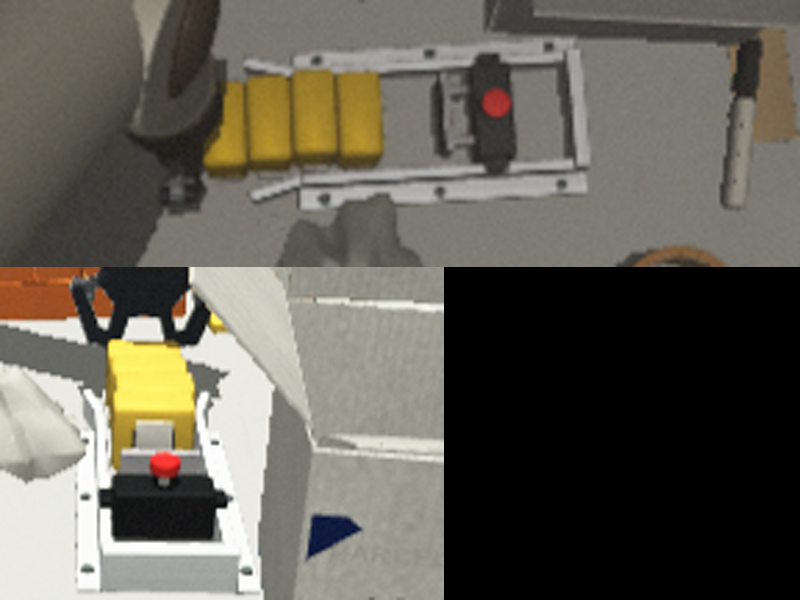

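The row is in the lane, straight, with its nose at crop x≈383 and the pad at about 437, so roughly 43 mm remain.

Call:
carry_out(
  rows=[
    {"translation": [0.0001, -0.003, 0], "angular": [0, 0, 0], "jaw": 0.1},
    {"translation": [0.0001, -0.003, 0], "angular": [0, 0, 0], "jaw": 0.1},
    {"translation": [0.0001, -0.003, 0], "angular": [0, 0, 0], "jaw": 0.1},
    {"translation": [0.0001, -0.003, 0], "angular": [0, 0, 0], "jaw": 0.1},
    {"translation": [0.0001, -0.003, 0], "angular": [0, 0, 0], "jaw": 0.1},
  ],
)

```text
t: 16.6
ee_pos: [0.5853, -0.1526, 0.0089]
eef_rot: [180.0, -0.0, 91.8]
force: [0.7, 4.5, 0.5]
gripper_width: 0.448
grasp_force: 0.0
```

Call:
carry_out(
  rows=[
    {"translation": [0.0001, -0.003, 0], "angular": [0, 0, 0], "jaw": 0.1},
    {"translation": [0.0001, -0.003, 0], "angular": [0, 0, 0], "jaw": 0.1},
    {"translation": [0.0001, -0.003, 0], "angular": [0, 0, 0], "jaw": 0.1},
    {"translation": [0.0001, -0.003, 0], "angular": [0, 0, 0], "jaw": 0.1},
  ],
)

```text
t: 17.0
ee_pos: [0.5856, -0.1647, 0.0088]
eef_rot: [-180.0, -0.0, 91.8]
force: [-0.1, 5.1, 2.1]
gripper_width: 0.451
grasp_force: 0.0
```

Call:
carry_out(
  rows=[
    {"translation": [0.0001, -0.0015, 0], "angular": [0, 0, 0], "jaw": 0.1},
    {"translation": [0, -0.0015, 0], "angular": [0, 0, 0], "jaw": 0.1},
    {"translation": [0.0001, -0.0015, 0], "angular": [0, 0, 0], "jaw": 0.1},
  ],
)

```text
t: 17.3
ee_pos: [0.5858, -0.1688, 0.0089]
eef_rot: [-180.0, -0.0, 91.8]
force: [-0.5, 5.7, 1.8]
gripper_width: 0.453
grasp_force: 0.0
```

Call:
carry_out(
  rows=[
    {"translation": [0.0001, -0.0015, 0], "angular": [0, 0, 0], "jaw": 0.1},
    {"translation": [0, -0.0015, 0], "angular": [0, 0, 0], "jaw": 0.1},
  ],
)

```text
t: 17.5
ee_pos: [0.5859, -0.1718, 0.0088]
eef_rot: [-180.0, -0.0, 91.8]
force: [-0.1, 5.1, 3.3]
gripper_width: 0.451
grasp_force: 0.0
```

Call:
carry_out(
  rows=[
    {"translation": [0.0001, -0.0015, 0], "angular": [0, 0, 0], "jaw": 0.1},
    {"translation": [0, -0.0015, 0], "angular": [0, 0, 0], "jaw": 0.1},
  ],
)

```text
t: 17.7
ee_pos: [0.586, -0.1748, 0.0088]
eef_rot: [-180.0, -0.0, 91.8]
force: [-0.1, 4.8, 2.7]
gripper_width: 0.45
grasp_force: 0.0
```

```bash
python3 - <<'E'
from h import *
F=[]
for c in('top','side','top'):
    p=cams.capture(c); F.append(bot.observe()['force'])
    if c=='top':T=p
    else:S=p
print(np.round(F,1))
a=cv2.resize(T['image'][140:220,200:360],(800,400),interpolation=cv2.INTER_CUBIC)
cv2.imwrite('pics/i.png',a)
E
```

```text
[[-0.3  3.9  1.4]
 [-0.5  3.9  1.8]
 [-0.3  3.4  2.2]]
```

View pics/i.png

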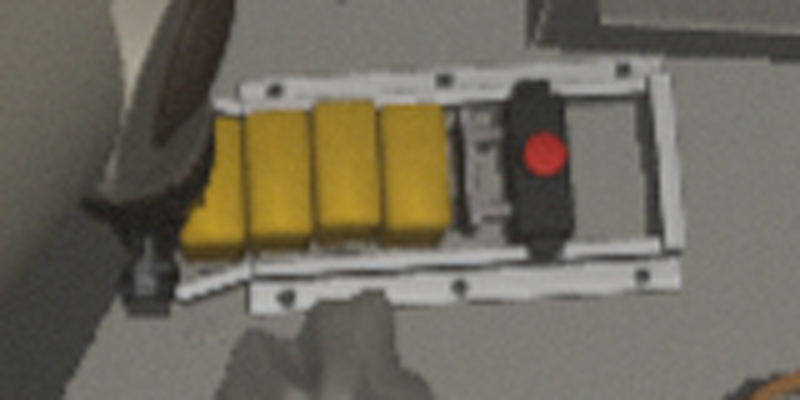

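The nose is at picture x≈447 and the pad's face at about 457, so 4–8 mm are left. The row is straight. I go on in 1 mm steps and watch the force.

Call:
carry_out(
  rows=[
    {"translation": [0, -0.001, 0], "angular": [0, 0, 0], "jaw": 0.1},
    {"translation": [0.0001, -0.001, 0], "angular": [0, 0, 0], "jaw": 0.1},
    {"translation": [0, -0.001, 0], "angular": [0, 0, 0], "jaw": 0.1},
  ],
)

```text
t: 18.15
ee_pos: [0.5861, -0.1776, 0.0089]
eef_rot: [180.0, -0.0, 91.8]
force: [0.3, 5.4, 1.4]
gripper_width: 0.452
grasp_force: 0.0
```

Call:
carry_out(
  rows=[
    {"translation": [0, -0.001, 0], "angular": [0, 0, 0], "jaw": 0.1},
    {"translation": [0, -0.001, 0], "angular": [0, 0, 0], "jaw": 0.1},
  ],
)

```text
t: 18.35
ee_pos: [0.5861, -0.1796, 0.0089]
eef_rot: [180.0, -0.0, 91.8]
force: [-0.0, 5.0, 2.3]
gripper_width: 0.45
grasp_force: 0.0
```

Call:
carry_out(
  rows=[
    {"translation": [0, -0.001, 0], "angular": [0, 0, 0], "jaw": 0.1},
    {"translation": [0, -0.001, 0], "angular": [0, 0, 0], "jaw": 0.1},
  ],
)

```text
t: 18.55
ee_pos: [0.5861, -0.1817, 0.0088]
eef_rot: [180.0, -0.0, 91.8]
force: [-0.8, 4.5, 2.1]
gripper_width: 0.451
grasp_force: 0.0
```

Call:
carry_out(
  rows=[
    {"translation": [0.0001, -0.001, 0], "angular": [0, 0, 0], "jaw": 0.1},
    {"translation": [0, -0.001, 0], "angular": [0, 0, 0], "jaw": 0.1},
  ],
)

```text
t: 18.75
ee_pos: [0.5862, -0.183, 0.0088]
eef_rot: [-180.0, -0.1, 91.8]
force: [-0.8, 7.6, 3.5]
gripper_width: 0.458
grasp_force: 0.0
```

Call:
carry_out(
  rows=[
    {"translation": [0, -0.001, 0], "angular": [0, 0, 0], "jaw": 0.1},
    {"translation": [0, -0.001, 0], "angular": [0, 0, 0], "jaw": 0.1},
  ],
)

```text
t: 18.95
ee_pos: [0.5861, -0.1838, 0.0088]
eef_rot: [-180.0, -0.1, 91.9]
force: [-1.3, 8.9, 4.7]
gripper_width: 0.449
grasp_force: 0.0
```

Call:
carry_out(
  rows=[
    {"translation": [0, -0.001, 0], "angular": [0, 0, 0], "jaw": 0.1},
    {"translation": [0, -0.001, 0], "angular": [0, 0, 0], "jaw": 0.1},
  ],
)

```text
t: 19.15
ee_pos: [0.5861, -0.1846, 0.0088]
eef_rot: [-179.9, -0.2, 91.9]
force: [-2.0, 10.8, 5.0]
gripper_width: 0.449
grasp_force: 0.0
```

Call:
carry_out(
  rows=[
    {"translation": [0, -0.001, 0], "angular": [0, 0, 0], "jaw": 0.1},
    {"translation": [0, 0, 0], "angular": [0, 0, 0], "jaw": 0.1},
  ],
)

```text
t: 19.35
ee_pos: [0.5861, -0.1851, 0.0088]
eef_rot: [-179.9, -0.2, 91.9]
force: [-1.7, 11.6, 5.2]
gripper_width: 0.449
grasp_force: 0.0
```

Call:
carry_out(
  rows=[
    {"translation": [0, -0.001, 0], "angular": [0, 0, 0], "jaw": 0.1},
    {"translation": [0, 0, 0], "angular": [0, 0, 0], "jaw": 0.1},
    {"translation": [0, 0, 0], "angular": [0, 0, 0], "jaw": 0.1},
    {"translation": [0, 0, 0], "angular": [0, 0, 0], "jaw": 0.1},
  ],
)

```text
t: 19.75
ee_pos: [0.5861, -0.1854, 0.0088]
eef_rot: [-179.9, -0.3, 92.0]
force: [-1.9, 13.5, 6.0]
gripper_width: 0.452
grasp_force: 0.0
```

Call:
carry_out(
  rows=[
    {"translation": [0, 0.001, 0], "angular": [0, 0, 0], "jaw": 0.1},
    {"translation": [0, 0.001, 0], "angular": [0, 0, 0], "jaw": 0.1},
    {"translation": [0, 0.001, 0], "angular": [0, 0, 0], "jaw": 0.1},
    {"translation": [0, 0.001, 0], "angular": [0, 0, 0], "jaw": 0.1},
    {"translation": [0, 0.001, 0], "angular": [0, 0, 0], "jaw": 0.1},
  ],
)

```text
t: 20.25
ee_pos: [0.5861, -0.1854, 0.0088]
eef_rot: [180.0, 0.0, 91.8]
force: [0.3, 2.4, 0.3]
gripper_width: 0.45
grasp_force: 0.0
```

Call:
carry_out(
  rows=[
    {"translation": [0, 0.001, 0], "angular": [0, 0, 0], "jaw": 0.1},
    {"translation": [0, 0.001, 0], "angular": [0, 0, 0], "jaw": 0.1},
    {"translation": [0, 0.002, 0], "angular": [0, 0, 0], "jaw": 0.1},
    {"translation": [0, 0.003, 0], "angular": [0, 0, 0], "jaw": 0.1},
    {"translation": [0, 0.005, 0], "angular": [0, 0, 0], "jaw": 0.1},
  ],
)

```text
t: 20.75
ee_pos: [0.5861, -0.1741, 0.0089]
eef_rot: [180.0, 0.1, 91.7]
force: [-0.1, -0.4, 0.1]
gripper_width: 0.45
grasp_force: 0.0
```

Call:
carry_out(
  rows=[
    {"translation": [0, 0.015, 0], "angular": [0, 0, 0], "jaw": 0.1},
    {"translation": [0, 0.03, 0.01], "angular": [0, 0, 0], "jaw": 0.1},
    {"translation": [0, 0.02, 0.04], "angular": [0, 0, 0], "jaw": 0.1},
    {"translation": [0, 0, 0.05], "angular": [0, 0, 0], "jaw": 0.1},
    {"translation": [0, 0, 0.05], "angular": [0, 0, 0], "jaw": 0.1},
  ],
)

```text
t: 21.25
ee_pos: [0.5855, -0.105, 0.1598]
eef_rot: [-179.9, -0.1, 92.0]
force: [2.1, 0.2, 0.4]
gripper_width: 0.451
grasp_force: 0.0
```

Call:
carry_out(
  rows=[
    {"translation": [0, 0, 0.05], "angular": [0, 0, 0], "jaw": 0.1},
    {"translation": [0, 0, 0.05], "angular": [0, 0, 0], "jaw": 0.1},
    {"translation": [0, 0, 0], "angular": [0, 0, 0], "jaw": 0.1},
  ],
)

```text
t: 21.55
ee_pos: [0.5908, -0.1076, 0.2674]
eef_rot: [179.2, 0.1, 91.9]
force: [-0.7, 0.5, 0.2]
gripper_width: 0.45
grasp_force: 0.0
```

```bash
python3 - <<'E'
from h import *
s,W=survey('j_w',a0=92); s,T=survey('j_t','top',a0=92); S=cams.capture('side')
a=cv2.resize(T['image'][140:220,200:360],(534,267),interpolation=cv2.INTER_CUBIC)
b=cv2.resize(S['image'][150:270,240:340],(266,320),interpolation=cv2.INTER_CUBIC)[:267]
w=cv2.resize(W['image'],(444,333))
cv2.imwrite('pics/j.png',np.vstack([np.hstack([a,b]),np.pad(w,((0,0),(0,356),(0,0)))]))
E
```

```text
wrist 0.84 x,y,yaw [ 591.5 -258.   100.8] iou 0.522
wrist 0.77 x,y,yaw [ 586.3 -212.7   94. ] iou 0.885
wrist 0.58 x,y,yaw [ 593.6 -285.1   89.2] iou 0.493
wrist 0.56 x,y,yaw [ 593.3 -317.8   98.2] iou 0.475
jig 0.54 [ 0.5835 -0.2268  0.    ]
jig_end 0.57 [ 0.5866 -0.1996  0.034 ]
top 0.87 x,y,yaw [ 591.1 -280.7   87.7] iou 0.844
top 0.64 x,y,yaw [ 591.1 -315.1   91.3] iou 0.897
top 0.55 x,y,yaw [ 585.2 -212.3   93.3] iou 0.893
top 0.54 x,y,yaw [ 423.6 -390.3   99.8] iou 0.321
jig 0.75 [ 0.5841 -0.2059  0.    ]
stop_zone 0.89 [ 0.5905 -0.3154  0.028 ]
jig_end 0.66 [ 0.608  -0.4341  0.034 ]
```

View pics/j.png

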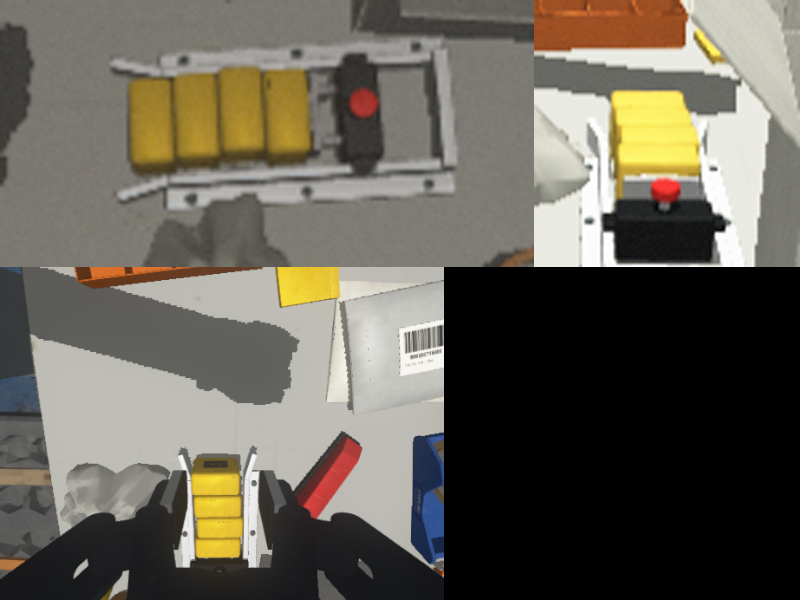

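The picture shows the row in the lane, straight and face to face. The first measure is against the pad (top view x≈310), all four stand upright, and the robot is clear. I hand the job in.

```bash
python3 -c "
from bench import bot
print(bot.close_job())"
```

```text
the job is handed in; nothing more can be done
None
```

I stood the lone tape measure at the tail and let it go, then pushed all four home against the pad; the push read 13.5 N at most, and they stand straight with no visible gaps. The job is handed in, but no verdict came back.

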